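# Latch the round-cup carriage into its seal tester

## Robot

A 6-joint arm with a two-finger parallel gripper is mounted at the origin on the work surface. World frame = base frame: x ahead of the robot, y to its left, z up, the work surface at z = 0. Lengths are in mm, angles in rad, forces in N, time in s.
With the tool pointing down it reaches from about 275 to 1000 mm from the base axis. Payload 8.4 kg.
Tool frame: the origin (TCP) lies at the very end of the fingers, on their centre line; the grasp point (between the pads) lies 19 mm behind it; z points along the fingers, y is the line along which they close (so a half turn about z gives the same grasp; the last joint's range is limited). The gripper opens to 85 mm and grips with 20 to 120 N. Pads are 22 mm wide; open, the fingers measure 114 mm over their backs; the gripper's body (76 mm by 85 mm) begins 54 mm behind the grasp point. The pads swing forward as they close: fully open they stand 13 mm farther back than shut.
Start: joints at [-1.212, 0.353, 1.633, -0, 1.155, -0.002], TCP at [220.638, -584.762, 231.281] pointing down, gripper open.
Joint ranges: [-2.63, 2.63], [-0.92, 2.1], [0.06, 2.66], [-1.3, 4.44], [0, 2.69], [-3.02, 3.02]. Speed limits (rad/s): [2.22, 2.22, 2.79, 3.14, 3.14, 3.14].

## Interface

Orientations are given as [roll, pitch, yaw] about the fixed x, y, z axes, in that order (R = Rz(yaw) Ry(pitch) Rx(roll)).
In Python, from rig import r, vision gives the robot as it stands. The module is installed in compiled form; this text tells all that it offers.
- The arm moves only by the tool play_rows, never from a script. Its argument "steps" is a list of rows, each an object with "delta_pos": the shift along the tool's x, y, z in cm, a list of three; "yaw": the turn about the tool's z in rad; "jaw": the opening in per cent of the stroke, from 0 (shut) to 100 (fully open). A call has exactly 8 rows; each row is the pose to reach, as a shift and turn from the pose commanded when the call began, along the tool's axes at that moment; what a row does not reach only later rows make up. A row lasts 1/10 s, in which the tool goes at most 50 mm and 8.59 degrees, less where a joint would pass 70% of its speed; a pose out of reach is approached as far as the arm can. A call with a gripper value outside its range is refused whole. The fingers move at their own pace and stop on an object; "grip_force" is the grip in N (left out, the last holds). Time passes only in rows, so rows that repeat a pose let the fingers close, or fill a call up. It gives the time, the measured TCP pose, the force, the opening and the grip force at its end, in the units of the state.
- r.sense(): the state, without advancing time (a new reading comes with each control period).
- vision.grab_frame(name): name is "scene" or "top" or "wrist"; returns (picture, depth): 400x640x3 uint8, red, green, blue; 400x640 float32, mm along the optical axis (not along the pixel's ray), 0 where there is no reading.
- vision.calibration(name): a dict with "mtx" (3x3 intrinsics, pixels), "extrinsics" (4x4, takes a point from camera to world coordinates). Camera axes: x right, y down, z forward; pixel columns grow to the right and rows downward; lengths in mm; the calibration is good to about 2 mm. A picture is of the moment at which its call begins: read the wrist's pose just before it. calibration takes no time and is no camera call; for the wrist camera it gives the pose at the moment of the call.
- r.sign_off(): hands the job in; it is judged then, once.
Trained networks look in the newest picture that a camera, given by its name, has taken for a name from the list of things; names that differ only in an ending like _2 or _b are one class to them, and where a whole thing is asked for, a point or a joint stands for the part that bears it (a point fixed in the world has none). Each returns a list of dicts, best first, with "conf" (0 to 1); they miss things now and then, are a little off and sometimes report something else, mostly with a low value. They report only what shows in the picture. A call takes as long as a camera call.
- vision.cut_out(camera, thing): "region" (400x640 bool, what is visible of it) and "uv" ([column, row] in pixels, amid what is visible of it).
- vision.landmark_of(camera, thing): "uv" ([column, row] in pixels: a listed point, or the origin of a listed thing).
The state is a dict: "clock": time; "qpos": joint angles; "qvel": joint speeds; "joint_efforts": joint torques, N m; "eef_pos": TCP position; "tcp_rot": TCP orientation; "contact_force": force on the tool from outside, world axes, zero at the start; "wrist_torque": the same for the moment, N m; "opening": opening from 0.0 (shut) to 1.0 (fully open); "grasp_force": force on a finger pad.
Only numpy, scipy, OpenCV 4.12 (cv2) and the standard library are available. Lean on these libraries where they do the work, as an engineer would, in place of code of your own. Each camera call takes 0.05 s, during which the arm holds its last target. There are 200 camera calls.

## Task

Two seal testers stand on the bench, each with a sliding carriage. Push the carriage that carries the round cup into its tester, by its upright tab, until the spring pin snaps in behind the bump on its side and the carriage is fully home, then let go. Leave the carriage with the square tray where it stands.

Things in the scene. Friction and masses are not known exactly. Their poses are not given: they have to be found in the camera images.
- round_tab (a point): Centre of the top edge (85 mm above the bench) of the upright black tab on the carriage with the round foil-lidded cup (white, 68 mm across). x: push direction, level, to the tester's clear hood; z up. Tab 12 mm thick along x, 28 wide along y. Behind it (-x) only base and rails, up to 26 mm high; in front 50 mm of free plate (top 24 mm), then the cup (top 54 mm).
- round_slide (a joint): Travel of the round-cup carriage along the tab's x, m: 0 drawn out, 0.090 home at a firm stop. Starts at 0 to 0.030. Slides stiffly (2 N), stays where left. From 0.070 its side bump rides over the spring pin (up to 12 N); past 0.081 the pin snaps in and carries it home. Once home, the hood (95 mm high) begins 65 mm ahead of the tab's centre.
- round_pin (a joint): Spring detent pin of the round-cup tester (steel, small black knob; bracket 34 mm high, on the +y side of the slide, 50 to 90 mm off its centre line, 19 mm ahead of the tab when home): how far it is pushed aside, m. 0 at rest, about 0.004 while the bump passes, 0 again once snapped in behind the bump.
- square_tab (a point): The same point (same tab, same axes) on the other, otherwise equal tester, whose carriage carries a square foil-lidded tray (white, 64 mm); not to be moved. Both testers are fixed to the bench, side by side, either one on the left, each turned a little. A loose cup and a loose tray, 30 mm high, between them are bystanders.

How it is judged:
By the outcome, as a careful person would: the job done as asked, in the order asked, and still so for the second after the job is handed in, with the robot touching nothing.
It also fails if it takes over 32 s, if anything falls off the work surface, if the arm or the gripper's body presses on something with over 40 N, if the wrist force passes 120 N, or if a joint passes its speed limit or range.

## Working session

There is one attempt and no reset: what is moved stays moved. The work goes in short steps, Python scripts to look and compute and a tool call to move; the robot and the scene stay as the last step left them, time stands still between calls to the robot, and variables do not carry over. Pictures are saved under pics/ and viewed, at most 10 in all, crops included, and the job is handed in when it is done.

Besides the shell and the picture viewer there is one more tool, called after "Call:" as name([rows], argument=value, ...), one row to a line, values as JSON. play_rows: Moves the arm, as the interface text tells. Its arguments: {"type":"object","properties":{"steps":{"type":"array"},"grip_force":{"type":"number"}},"required":["steps"]}

```bash
mkdir -p pics
cat > h.py <<'E'
from rig import r, vision
import numpy as np, cv2
def w(cam,uv,d=None,z=None,c=None):
    c=c or vision.calibration(cam);K=np.array(c["mtx"]);T=np.array(c["extrinsics"])
    ray=T[:3,:3]@np.linalg.inv(K)@np.array([uv[0],uv[1],1.]);o=T[:3,3]
    s=(z-o[2])/ray[2] if z is not None else d
    return o+s*ray
E
python3 - <<'E'
from h import *
for cam in ("top","scene"):
    p,d=vision.grab_frame(cam); cv2.imwrite(f"pics/{cam}0.png",p[...,::-1]); np.save(f"{cam}d.npy",d)
    for n in ("round_tab","square_tab"):
        for f in vision.landmark_of(cam,n)[:3]:
            uv=f["uv"]; print(cam,n,f["conf"],np.round(uv,1),w(cam,uv,z=85).round(1))
s=r.sense();print(s["eef_pos"],s["tcp_rot"],s["contact_force"],s["clock"])
E
```

```text
top round_tab 0.96 [205.1 202.6] [556.7 222.8  85. ]
top square_tab 0.68 [433.5 198.8] [ 581.6 -268.8   85. ]
scene round_tab 0.74 [376.2 140.1] [550.4 228.7  85. ]
scene square_tab 0.95 [244.5 293.6] [ 584.7 -271.6   85. ]
[ 220.59348731 -584.59758883  231.00022417] [-3.14107716e+00 -1.55799342e-05  3.60817518e-01] [-0.3230537  -0.75109736  0.81650319] 0.3
```

View pics/top0.png

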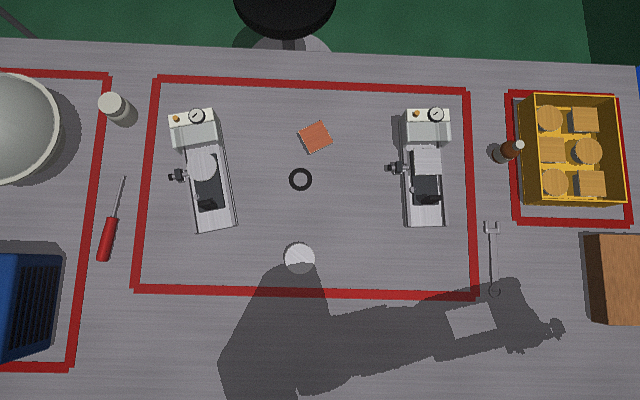

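View pics/scene0.png

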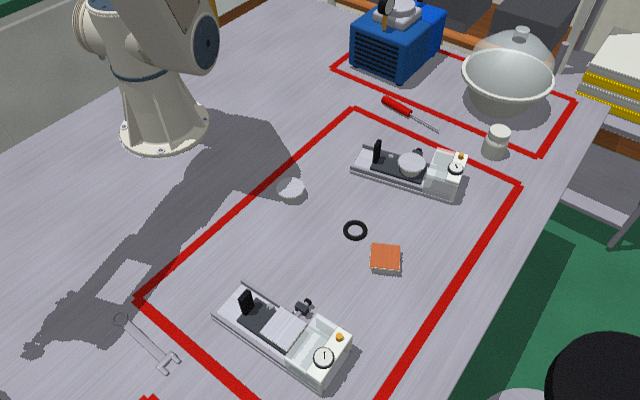

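The round-cup tester is the left one: in the top picture its tab is at about (205,203), with the hood up-left at (195,130). In the scene picture the tab is at (377,150). Next I need the axis direction.

Run:
```python
from h import *
c=vision.calibration("top");d=np.load("topd.npy")
K=np.array(c["mtx"]);T=np.array(c["extrinsics"])
v,u=np.mgrid[0:400,0:640]
P=np.stack([(u-K[0,2])/K[0,0]*d,(v-K[1,2])/K[1,1]*d,d],-1)@T[:3,:3].T+T[:3,3]
m=(P[...,2]>10)&(d>0)&(u>160)&(u<245)&(v>100)&(v<240)
Q=P[m]
r0=cv2.minAreaRect(Q[:,:2].astype(np.float32)); print("all",r0)
# base rear part only, x<600
b=Q[(Q[:,2]<32)]; print(b[:,:2].min(0),b[:,:2].max(0))
xs=np.arange(500,600,8);R=[];L=[]
for x in xs:
    s=b[abs(b[:,0]-x)<4]
    if len(s)>5:
        R.append((x,s[:,1].min()));L.append((x,s[:,1].max()))
for e in(R,L):
    e=np.array(e);k=np.polyfit(e[:,0],e[:,1],1);print(np.arctan(k[0]),k,len(e),np.abs(np.polyval(k,e[:,0])-e[:,1]).max())
t=Q[(Q[:,2]>65)];t=t[t[:,0]<610]; print("tab",len(t),t.mean(0),t[:,2].max())
```

```text
all ((630.9583740234375, 261.19744873046875), (265.1846618652344, 135.2537841796875), 13.371631622314453)
[495.68941061 166.01858424] [774.03919233 330.654421  ]
-0.17336244968696815 [-1.75120362e-01  2.76815976e+02] 13 44.022450225395914
0.22194385536986946 [  0.22566137 149.17566285] 13 1.242500562743885
tab 97 [555.61742755 224.00941065  81.37403797] 88.35892956245834
```

Call:
play_rows([
  {"delta_pos": [2.6, -3.2, 0], "yaw": 0.02, "jaw": 0},
  {"delta_pos": [5.3, -6.5, 0], "yaw": 0.04, "jaw": 0},
  {"delta_pos": [7.9, -9.7, 0], "yaw": 0.06, "jaw": 0},
  {"delta_pos": [10.6, -13.0, 0], "yaw": 0.08, "jaw": 0},
  {"delta_pos": [13.2, -16.2, 0], "yaw": 0.1, "jaw": 0},
  {"delta_pos": [15.9, -19.4, 0], "yaw": 0.12, "jaw": 0},
  {"delta_pos": [18.5, -22.7, 0], "yaw": 0.14, "jaw": 0},
  {"delta_pos": [21.2, -26.0, 0], "yaw": 0.14, "jaw": 0},
])

```text
clock: 1.1
eef_pos: [327.4, -265.2, 231.4]
tcp_rot: [3.141, -0.0, 0.22]
contact_force: [0.7, 0.6, 0.2]
opening: -0.002
grasp_force: 0.0
```

Call:
play_rows([
  {"delta_pos": [1.9, -3.1, 0], "yaw": 0, "jaw": 0},
  {"delta_pos": [3.8, -6.2, 0], "yaw": 0, "jaw": 0},
  {"delta_pos": [5.7, -9.3, 0], "yaw": 0, "jaw": 0},
  {"delta_pos": [7.6, -12.4, 0], "yaw": 0, "jaw": 0},
  {"delta_pos": [9.5, -15.5, 0], "yaw": 0, "jaw": 0},
  {"delta_pos": [11.4, -18.6, 0], "yaw": 0, "jaw": 0},
  {"delta_pos": [13.3, -21.7, 0], "yaw": 0, "jaw": 0},
  {"delta_pos": [15.2, -24.8, 0], "yaw": 0, "jaw": 0},
])

```text
clock: 1.9
eef_pos: [421.5, 10.2, 231.5]
tcp_rot: [3.141, -0.001, 0.221]
contact_force: [0.2, -0.3, 0.5]
opening: -0.001
grasp_force: 0.0
```

Call:
play_rows([
  {"delta_pos": [1.9, -3.1, 0], "yaw": 0, "jaw": 0},
  {"delta_pos": [3.8, -6.2, 0], "yaw": 0, "jaw": 0},
  {"delta_pos": [5.7, -9.3, 0], "yaw": 0, "jaw": 0},
  {"delta_pos": [7.6, -12.4, 0], "yaw": 0, "jaw": 0},
  {"delta_pos": [9.2, -15.5, 0], "yaw": 0, "jaw": 0},
  {"delta_pos": [10.7, -18.0, 0], "yaw": 0, "jaw": 0},
  {"delta_pos": [10.7, -18.0, 0], "yaw": 0, "jaw": 0},
  {"delta_pos": [10.7, -18.0, 0], "yaw": 0, "jaw": 0},
])

```text
clock: 2.7
eef_pos: [485.9, 207.8, 231.0]
tcp_rot: [3.141, 0.001, 0.222]
contact_force: [0.5, 0.2, 0.2]
opening: 0.001
grasp_force: 0.0
```

Run:
```python
from h import *
s=r.sense();c=vision.calibration("wrist");p,d=vision.grab_frame("wrist"); cv2.imwrite("pics/wrist1.png",p[...,::-1]);np.save("wd.npy",d)
print(s["eef_pos"],s["tcp_rot"],s["contact_force"]);print(np.round(c["extrinsics"],2).tolist())
for f in vision.landmark_of("wrist","round_tab")[:3]: print(f["conf"],f["uv"],w("wrist",f["uv"],z=85,c=c))
for f in vision.cut_out("wrist","round_tab")[:2]:
    m=f["region"];print(f["conf"],m.sum(),f["uv"])
K=np.array(c["mtx"]);T=np.array(c["extrinsics"])
v,u=np.mgrid[0:400,0:640]
P=np.stack([(u-K[0,2])/K[0,0]*d,(v-K[1,2])/K[1,1]*d,d],-1)@T[:3,:3].T+T[:3,3]
np.save("wP.npy",P)
m=(d>0)&(P[...,2]>75)&(P[...,2]<95)&(np.hypot(P[...,0]-555,P[...,1]-224)<35)
if m.sum()>5: print(m.sum(),P[m].mean(0),P[m].max(0),cv2.minAreaRect(P[m][:,:2].astype(np.float32)))
```

```text
[485.86033001 207.79675434 230.97859847] [3.14118293e+00 8.07127212e-04 2.22160760e-01] [0.45193203 0.20868252 0.17408692]
[[0.22, -0.94, -0.25, 549.8], [-0.98, -0.21, -0.06, 221.68], [0.0, 0.26, -0.97, 371.68], [0.0, 0.0, 0.0, 1.0]]
0.98 [323.0, 103.9] [557.89005056 223.68755497  85.        ]
0.82 6944 [320.7, 56.5]
451 [556.84699021 224.84796577  82.39957939] [564.93827247 238.84761662  84.916534  ] ((556.8085327148438, 224.83384704589844), (11.855216979980469, 27.32830238342285), 12.749737739562988)
```

View pics/wrist1.png

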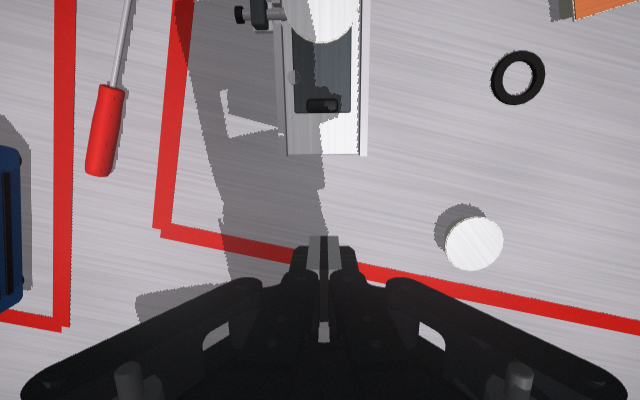

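The tab shows at (323,104) in the wrist picture, the cup at (320,20) and the pin knob at (240,14). The tab's centre is (557, 224.5) with yaw 0.2225, 73 mm straight ahead of the tool. I'll descend behind it.

Call:
play_rows([
  {"delta_pos": [0, -0.05, 3], "yaw": 0, "jaw": 0},
  {"delta_pos": [0, -0.05, 6], "yaw": 0, "jaw": 0},
  {"delta_pos": [0, -0.05, 9], "yaw": 0, "jaw": 0},
  {"delta_pos": [0, -0.05, 12], "yaw": 0, "jaw": 0},
  {"delta_pos": [0, -0.05, 15], "yaw": 0, "jaw": 0},
  {"delta_pos": [0, -0.05, 17], "yaw": 0, "jaw": 0},
  {"delta_pos": [0, -0.05, 18], "yaw": 0, "jaw": 0},
  {"delta_pos": [0, -0.05, 18], "yaw": 0, "jaw": 0},
])

```text
clock: 3.65
eef_pos: [485.4, 207.2, 50.5]
tcp_rot: [3.141, 0.002, 0.22]
contact_force: [-0.6, -0.1, 0.5]
opening: -0.001
grasp_force: 0.0
```

Run:
```python
from h import *
c=vision.calibration("top");d=np.load("topd.npy")
K=np.array(c["mtx"]);T=np.array(c["extrinsics"])
v,u=np.mgrid[0:400,0:640]
P=(np.stack([(u-K[0,2])/K[0,0]*d,(v-K[1,2])/K[1,1]*d,d],-1)@T[:3,:3].T+T[:3,3])[d>0]
a=.2225;A=np.array([np.cos(a),np.sin(a)]);N=np.array([-A[1],A[0]])
q=P[:,:2]-[557,224.5];x=q@A;y=q@N;z=P[:,2]
h=(abs(y)<45)&(z>75)&(x>30)&(x<250);print("hood front (tab-rel)",np.percentile(x[h],[0,2,5,50]))
b=(y>48)&(y<92)&(z>22)&(z<45)&(x>-50)&(x<150);print("bracket x",np.percentile(x[b],[2,50,98]),b.sum())
s=r.sense();print(s["eef_pos"],s["tcp_rot"],s["contact_force"])
```

```text
hood front (tab-rel) [135.15284052 136.90146946 139.20964795 174.69792676]
bracket x [-31.91128786  86.73742523 135.39833646] 186
[485.38279285 207.18008159  50.49668923] [3.14116929e+00 2.01856840e-03 2.19857871e-01] [-0.58394229 -0.08828541  0.5192918 ]
```

Call:
play_rows([
  {"delta_pos": [1.5, 0, 0], "yaw": 0, "jaw": 0},
  {"delta_pos": [3.2, 0, 0], "yaw": 0, "jaw": 0},
  {"delta_pos": [4.4, 0, 0], "yaw": 0, "jaw": 0},
  {"delta_pos": [5.2, 0, 0], "yaw": 0, "jaw": 0},
  {"delta_pos": [5.7, 0, 0], "yaw": 0, "jaw": 0},
  {"delta_pos": [6.2, 0, 0], "yaw": 0, "jaw": 0},
  {"delta_pos": [6.7, 0, 0], "yaw": 0, "jaw": 0},
  {"delta_pos": [7.2, 0, 0], "yaw": 0, "jaw": 0},
])

```text
clock: 4.45
eef_pos: [556.1, 223.9, 51.2]
tcp_rot: [3.142, 0.001, 0.221]
contact_force: [-1.7, 0.6, 2.0]
opening: 0.002
grasp_force: 1.1
```

Call:
play_rows([
  {"delta_pos": [0.4, 0, 0], "yaw": 0, "jaw": 0},
  {"delta_pos": [0.8, 0, 0], "yaw": 0, "jaw": 0},
  {"delta_pos": [1.2, 0, 0], "yaw": 0, "jaw": 0},
  {"delta_pos": [1.6, 0, 0], "yaw": 0, "jaw": 0},
  {"delta_pos": [2.0, 0, 0], "yaw": 0, "jaw": 0},
  {"delta_pos": [2.4, 0, 0], "yaw": 0, "jaw": 0},
  {"delta_pos": [2.8, 0, 0], "yaw": 0, "jaw": 0},
  {"delta_pos": [3.2, 0, 0], "yaw": 0, "jaw": 0},
])

```text
clock: 5.25
eef_pos: [587.8, 231.0, 51.2]
tcp_rot: [3.142, 0.0, 0.221]
contact_force: [-1.8, 0.8, -0.6]
opening: 0.0
grasp_force: 1.1
```

Call:
play_rows([
  {"delta_pos": [0.2, 0, 0], "yaw": 0, "jaw": 0},
  {"delta_pos": [0.4, 0, 0], "yaw": 0, "jaw": 0},
  {"delta_pos": [0.6, 0, 0], "yaw": 0, "jaw": 0},
  {"delta_pos": [0.8, 0, 0], "yaw": 0, "jaw": 0},
  {"delta_pos": [1.0, 0, 0], "yaw": 0, "jaw": 0},
  {"delta_pos": [1.1, 0, 0], "yaw": 0, "jaw": 0},
  {"delta_pos": [1.2, 0, 0], "yaw": 0, "jaw": 0},
  {"delta_pos": [1.3, 0, 0], "yaw": 0, "jaw": 0},
])

```text
clock: 6.05
eef_pos: [599.2, 233.5, 51.0]
tcp_rot: [3.141, 0.002, 0.221]
contact_force: [-4.0, -0.1, 0.2]
opening: 0.001
grasp_force: 2.3
```

Run:
```python
from h import *
c=vision.calibration("wrist");p,d=vision.grab_frame("wrist"); cv2.imwrite("pics/wrist2.png",p[...,::-1])
s=r.sense();print(s["eef_pos"],s["contact_force"],s["clock"])
```

```text
[599.52195402 233.63746458  50.98284641] [-2.72834801  0.11613519 -0.96806221] 6.1
```

View pics/wrist2.png

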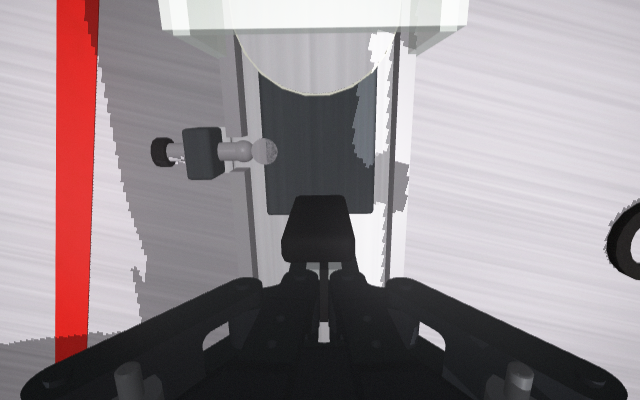

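The pushing fingers sit squarely behind the tab (318,230). The pin tip at (245,152) is now touching the carriage bump at (265,152). I'll keep pushing slowly.

Call:
play_rows([
  {"delta_pos": [0.12, 0, 0], "yaw": 0, "jaw": 0},
  {"delta_pos": [0.25, 0, 0], "yaw": 0, "jaw": 0},
  {"delta_pos": [0.37, 0, 0], "yaw": 0, "jaw": 0},
  {"delta_pos": [0.5, 0, 0], "yaw": 0, "jaw": 0},
  {"delta_pos": [0.6, 0, 0], "yaw": 0, "jaw": 0},
  {"delta_pos": [0.7, 0, 0], "yaw": 0, "jaw": 0},
  {"delta_pos": [0.8, 0, 0], "yaw": 0, "jaw": 0},
  {"delta_pos": [0.8, 0, 0], "yaw": 0, "jaw": 0},
])

```text
clock: 6.9
eef_pos: [608.4, 235.6, 51.5]
tcp_rot: [-3.142, -0.001, 0.221]
contact_force: [-0.8, -0.3, 0.6]
opening: 0.002
grasp_force: 0.4
```

Call:
play_rows([
  {"delta_pos": [0.1, 0, 0], "yaw": 0, "jaw": 0},
  {"delta_pos": [0.15, 0, 0], "yaw": 0, "jaw": 0},
  {"delta_pos": [0.2, 0, 0], "yaw": 0, "jaw": 0},
  {"delta_pos": [0.25, 0, 0], "yaw": 0, "jaw": 0},
  {"delta_pos": [0.3, 0, 0], "yaw": 0, "jaw": 0},
  {"delta_pos": [0.3, 0, 0], "yaw": 0, "jaw": 0},
  {"delta_pos": [0.3, 0, 0], "yaw": 0, "jaw": 0},
  {"delta_pos": [0.3, 0, 0], "yaw": 0, "jaw": 0},
])

```text
clock: 7.7
eef_pos: [609.6, 235.9, 51.1]
tcp_rot: [3.141, 0.003, 0.221]
contact_force: [-6.8, -0.2, 5.6]
opening: -0.004
grasp_force: 3.6
```

Run:
```python
from h import *
c=vision.calibration("wrist");p,d=vision.grab_frame("wrist"); cv2.imwrite("pics/wrist3.png",p[...,::-1])
s=r.sense();print(s["eef_pos"],s["contact_force"],s["clock"])
```

```text
[609.60754117 235.92436235  51.09831318] [-6.57223092 -1.66044109  4.96273846] 7.75
```

View pics/wrist3.png

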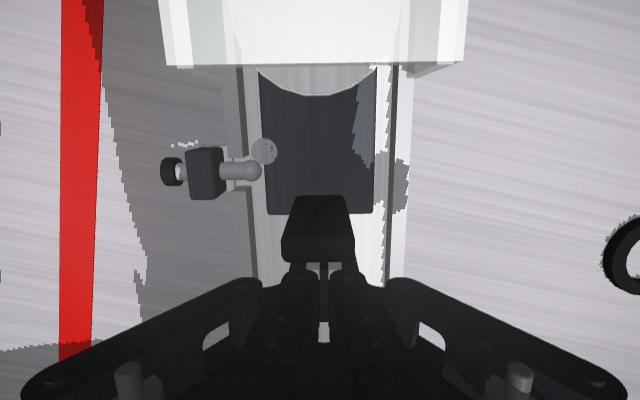

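The bump (265,150) is now ahead of the pin tip (250,170), and the force dropped and then rose again. A small extra press will confirm the firm stop.

Call:
play_rows([
  {"delta_pos": [0.05, 0, 0], "yaw": 0, "jaw": 0},
  {"delta_pos": [0.1, 0, 0], "yaw": 0, "jaw": 0},
  {"delta_pos": [0.15, 0, 0], "yaw": 0, "jaw": 0},
  {"delta_pos": [0.2, 0, 0], "yaw": 0, "jaw": 0},
  {"delta_pos": [0.2, 0, 0], "yaw": 0, "jaw": 0},
  {"delta_pos": [0.2, 0, 0], "yaw": 0, "jaw": 0},
  {"delta_pos": [0.2, 0, 0], "yaw": 0, "jaw": 0},
  {"delta_pos": [0.2, 0, 0], "yaw": 0, "jaw": 0},
])

```text
clock: 8.55
eef_pos: [609.6, 235.9, 50.9]
tcp_rot: [3.141, 0.007, 0.221]
contact_force: [-13.3, -2.6, 9.8]
opening: -0.003
grasp_force: 7.2
```

Call:
play_rows([
  {"delta_pos": [0.05, 0, 0], "yaw": 0, "jaw": 0},
  {"delta_pos": [0.1, 0, 0], "yaw": 0, "jaw": 0},
  {"delta_pos": [0.15, 0, 0], "yaw": 0, "jaw": 0},
  {"delta_pos": [0.2, 0, 0], "yaw": 0, "jaw": 0},
  {"delta_pos": [0.3, 0, 0], "yaw": 0, "jaw": 0},
  {"delta_pos": [0.3, 0, 0], "yaw": 0, "jaw": 0},
  {"delta_pos": [0.3, 0, 0], "yaw": 0, "jaw": 0},
  {"delta_pos": [0.3, 0, 0], "yaw": 0, "jaw": 0},
])

```text
clock: 9.35
eef_pos: [609.6, 235.9, 50.6]
tcp_rot: [3.141, 0.013, 0.221]
contact_force: [-24.3, -4.6, 17.3]
opening: -0.001
grasp_force: 12.6
```

The carriage didn't move at 24 N, which is above the bump's 12 N, so it is at the firm stop. I'll back off and then lift.

Call:
play_rows([
  {"delta_pos": [-0.3, 0, 0], "yaw": 0, "jaw": 0},
  {"delta_pos": [-0.7, 0, 0], "yaw": 0, "jaw": 0},
  {"delta_pos": [-1.5, 0, 0], "yaw": 0, "jaw": 0},
  {"delta_pos": [-3, 0, 0], "yaw": 0, "jaw": 0},
  {"delta_pos": [-5, 0, 0], "yaw": 0, "jaw": 0},
  {"delta_pos": [-6, 0, -2], "yaw": 0, "jaw": 0},
  {"delta_pos": [-6, 0, -5], "yaw": 0, "jaw": 0},
  {"delta_pos": [-6, 0, -8], "yaw": 0, "jaw": 0},
])

```text
clock: 10.15
eef_pos: [556.9, 224.0, 132.0]
tcp_rot: [3.142, -0.0, 0.221]
contact_force: [0.8, 0.5, -0.3]
opening: 0.003
grasp_force: 0.0
```

Call:
play_rows([
  {"delta_pos": [0, 0, -3], "yaw": 0, "jaw": 0},
  {"delta_pos": [0, 0, -6], "yaw": 0, "jaw": 0},
  {"delta_pos": [0, 0, -8], "yaw": 0, "jaw": 0},
  {"delta_pos": [0, 0, -8], "yaw": 0, "jaw": 0},
  {"delta_pos": [0, 0, -8], "yaw": 0, "jaw": 0},
  {"delta_pos": [0, 0, -8], "yaw": 0, "jaw": 0},
  {"delta_pos": [0, 0, -8], "yaw": 0, "jaw": 0},
  {"delta_pos": [0, 0, -8], "yaw": 0, "jaw": 0},
])

```text
clock: 10.95
eef_pos: [556.9, 224.0, 210.2]
tcp_rot: [3.141, 0.002, 0.221]
contact_force: [0.5, -0.0, 0.3]
opening: -0.0
grasp_force: 0.0
```

Run:
```python
from h import *
c=vision.calibration("wrist");p,d=vision.grab_frame("wrist"); cv2.imwrite("pics/wrist4.png",p[...,::-1])
for f in vision.landmark_of("wrist","round_tab")[:1]:
    P=w("wrist",f["uv"],z=85,c=c);print(f["conf"],f["uv"],P,np.hypot(*(P[:2]-[557,224.5])))
p,d=vision.grab_frame("top")
for f in vision.landmark_of("top","square_tab")[:1]: print(f["conf"],f["uv"],w("top",f["uv"],z=85))
s=r.sense();print(s["eef_pos"],s["contact_force"],s["clock"])
```

```text
0.69 [318.2, 107.4] [624.77692595 242.78246692  85.        ] 70.19943224778496
0.65 [436.2, 196.6] [ 586.63851355 -274.87999168   85.        ]
[557.21797984 224.11981942 210.94250924] [-1.18291382  0.82732346  0.41497809] 11.15
```

View pics/wrist4.png

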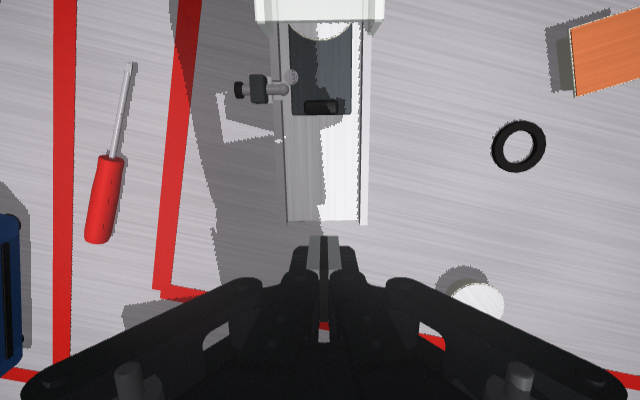

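The carriage has stayed home: the bump (291,77) is ahead of the pin tip (283,90), the cup is under the hood, and the gripper is clear.

```bash
python3 -c "
from rig import r
print(r.sign_off())"
```

```text
the job is handed in; nothing more can be done
None
```

The round-cup carriage is pushed home against its firm stop with the spring pin snapped in behind the bump, the gripper is clear, the square-tray carriage was never touched, and the job is handed in (about 11 s used).

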